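# Top off the stack of kraft pots and date-stamp its label

## Robot

A 7-joint arm with a two-finger parallel gripper is mounted at the origin on a cart in front of the work surface, level with it; the furniture and walls round the work are solid. World frame = base frame: x ahead of the robot, y to its left, z up, the work surface at z = 0. Lengths are in m, angles in rad, forces in N, time in s.
With the tool pointing down it reaches from about 0.425 to 0.95 m from the base axis. Payload 4.7 kg.
Tool frame: the origin (TCP) lies at the very end of the fingers, on their centre line; the grasp point (between the pads) lies 19 mm behind it; z points along the fingers, y is the line along which they close (so a half turn about z gives the same grasp; the last joint's range is limited). The gripper opens to 87 mm and grips with 3 to 60 N. Pads are 19 mm wide; open, the fingers measure 117 mm over their backs; the gripper's body (75 mm by 190 mm) begins 51 mm behind the grasp point.
Start: joints at [1.313, 0.469, -0.049, 1.532, 0.024, 1.141, -0.082], TCP at [0.153, -0.657, 0.223] pointing down, gripper open.
Joint ranges: [-2.59, 2.59], [-0.33, 1.99], [-1.39, 1.29], [0.1, 2.45], [-1.04, 4.18], [0.21, 1.99], [-2.66, 2.66]. Speed limits (rad/s): [2.57, 2.57, 3.14, 3.14, 3.14, 3.14, 3.14].

## Interface

Orientations are given as a unit quaternion [w, x, y, z].
In Python, from rig import r gives the robot as it stands.
- The arm moves only by the tool servo_tool, never from a script. Its argument "plan" is a list of rows, each a list of 7 numbers: the turn, a rotation vector about the tool's x, y, z in units of 0.5 rad (1.0 is 0.5 rad), then the shift along the tool's x, y, z in units of 200 mm (1.0 is 200 mm), then the closure, from -1 (fully open) to 1 (shut). In form: [[wx, wy, wz, dx, dy, dz, claw], ...]. A call has 1 to 12 rows; each row is the pose to reach, as a shift and turn from the pose commanded when the call began, along the tool's axes at that moment; what a row does not reach only later rows make up. A row lasts 1/12 s, in which the tool goes at most 41.7 mm and 7.16 degrees, less where a joint would pass 70% of its speed; a pose out of reach is approached as far as the arm can. A call with a number of a shift or a turn outside -1 to 1 is refused whole. A call with a gripper value outside its range is refused whole. The fingers move at their own pace and stop on an object; the grip force is fixed at half the most. Time passes only in rows, so rows that repeat a pose let the fingers close. It gives the time, the measured TCP pose, the force, the opening and the grip force at its end, in the units of the state.
- r.get_obs(): the state, without advancing time (a new reading comes with each control period).
- r.snapshot(name): name is "scene" or "top" or "wrist"; returns a dict with "pixels" (400x640x3 uint8, red, green, blue), "fx", "fy", "cx", "cy" (pixels), "D" ([k1, k2, p1, p2, k3] as OpenCV has them; the pictures are not rectified), "xyz" and "attitude" of the camera in the world. Camera axes: x right, y down, z forward; pixel columns grow to the right and rows downward; lengths in m; the calibration is good to about 2 mm. A picture is of the moment at which its call begins. There is no depth.
- r.finish_job(): hands the job in; it is judged then, once.
Trained networks look in the newest picture that a camera, given by its name, has taken for a name from the list of things; names that differ only in an ending like _2 or _b are one class to them, and where a whole thing is asked for, a point or a joint stands for the part that bears it (a point fixed in the world has none). Each returns a list of dicts, best first, with "conf" (0 to 1); they miss things now and then, are a little off and sometimes report something else, mostly with a low value. They report only what shows in the picture. A call takes as long as a camera call. They do not tell look-alikes from the thing itself.
- r.recognise(camera, name): "bbox" ([left, top, width, height] in pixels, round what is visible of it).
The state is a dict: "clock": time; "joint_positions": joint angles; "joint_vel": joint speeds; "joint_torque": joint torques, N m; "ee_pos": TCP position; "tool_rot": TCP orientation; "ft_force": force on the tool from outside, world axes, zero at the start; "torque": the same for the moment, N m; "grip_width": finger opening in m; "gripper_force": force on a finger pad.
Only numpy, scipy, OpenCV 4.12 (cv2) and the standard library are available. Lean on these libraries where they do the work, as an engineer would, in place of code of your own. Each camera call takes 0.05 s, during which the arm holds its last target. There are 200 camera calls.

## Task

Put the single kraft pot that has the blank date label mouth down over the standing stack of two pots, so that it nests fully home, and let it go. Then take the date stamp by its sprung cap, set it upright and square on the label, and gently press the cap at least three quarters of the way down; do not press the stamp anywhere else or disturb the other things. Finish while still holding the stamp pressed there: do not let go or lift it.

Things in the scene. Friction and masses are not known exactly. Their poses are not given: they have to be found in the camera images.
- last_pot_mid (a point): the single kraft-paper pot with the label, standing mouth down on the table: 70 mm high; the mouth (below) is 84 mm across with an 87 mm bead; on top is a straight-sided foot 54 mm across and 20 mm deep, the place to grip; below it the wall widens to the mouth. The point is on its axis half-way up, 35 mm under its flat top; z axis up, x axis along the label. 40 g or so
- label (a point): centre of the blank white paper date label on that pot's flat top (40 x 22 mm, fine black border); it moves with the pot; x axis along the label's long side, z up
- stack_high_mid (a point): the upper pot of the standing stack: same shape and size as the labelled pot, no label, mouth down; point on its axis, 35 mm under its flat top (so the top of the stack is 90 mm above the table at the start). A pot nested fully home over another sits 20 mm higher than it, with 2 to 3 mm of play to the sides
- stack_low_mid (a point): the lower pot of that stack, standing mouth down on the table; point on its axis half-way up, 35 mm over the table
- stamp_sole (a point): self-inking date stamp, black, 82 mm high, loose, standing upright on the table on its rectangular sole of 42 x 24 mm; the point is the centre of the sole's underside; x along its long side, z up. 75 g or so
- cap_mid (a point): centre of the stamp's cap, the block 46 mm long (x), 26 mm wide (y) and 38 mm high that forms the stamp's upper part: 63 mm above the sole's underside while the cap is up, less as it goes down. Grip it across the 26 mm width; a frame 24 mm wide slides inside it
- stamp_cap (a joint): how far the cap has been pushed down over the frame, in m: 0 = up, 0.012 = fully down. A light spring: about 2 N to start it moving, 5.6 N at the end of its travel; a print needs 0.009 or more
- gift_box_mid (a point): bystander: clear box of cookies, 74 mm square and 129 mm high; point at its centre
- pen_mid (a point): bystander: marker pen lying on the table, 135 mm long, 17 mm thick; point at its centre
- spool_mid (a point): bystander: ribbon spool lying flat, 69 mm across, 15 mm high; point at its centre
- scraper_mid (a point): bystander: dough scraper lying flat, 97 x 154 mm, 22 mm high; point at its centre
- biscuit_mid (a point): bystander: a cookie, 35 mm across, 20 mm high; point at its centre
- box_lid_mid (a point): bystander: clear square box lid lying flat, 98 mm wide, 10 mm high; point at its centre
Not all that is in view belongs to the job. Of the things that look like the part that bears stamp_sole, the larger one is meant.

How it is judged:
By the outcome, as a careful person would: the job done as asked, in the order asked, and still so for the second after the job is handed in, while the arm keeps its last pose, push and grip.
It also fails if it takes over 51 s, if anything falls off the work surface, if the arm or the gripper's body presses on something with over 40 N, if the wrist force passes 120 N, or if a joint passes its speed limit or range.

## Working session

There is one attempt and no reset: what is moved stays moved. The work goes in short steps, Python scripts to look and compute and a tool call to move; the robot and the scene stay as the last step left them, time stands still between calls to the robot, and variables do not carry over. Pictures are saved under pics/ and viewed, at most 10 in all, crops included, and the job is handed in when it is done.

Besides the shell and the picture viewer there is one more tool, called after "Emit:" as a command line: name --pt "numbers of a row" for each row, then --argument value for the rest. servo_tool: Moves the arm, as the interface text tells. Its arguments: {"type":"object","properties":{"plan":{"type":"array"}},"required":["plan"]}

```bash
mkdir -p pics; ls
cat > h.py <<'E'
import numpy as np, cv2
from rig import r
from scipy.spatial.transform import Rotation as R
def rot(q): 
    q=np.array(q,float); return R.from_quat([q[1],q[2],q[3],q[0]]).as_matrix() if q.size==4 else q.reshape(3,3)
def ray(s,uv):
    K=np.array([[s['fx'],0,s['cx']],[0,s['fy'],s['cy']],[0,0,1.]])
    p=cv2.undistortPoints(np.array(uv,float).reshape(-1,1,2),K,np.array(s['D'],float)).reshape(-1,2)
    return np.c_[p,np.ones(len(p))]@rot(s['attitude']).T
def onz(s,uv,z):
    d=ray(s,uv); o=np.array(s['xyz']); return o+d*((np.asarray(z)-o[2])/d[:,2])[:,None]
def proj(s,P):
    K=np.array([[s['fx'],0,s['cx']],[0,s['fy'],s['cy']],[0,0,1.]])
    M=rot(s['attitude']).T
    return cv2.projectPoints(np.array(P,float).reshape(-1,3),cv2.Rodrigues(M)[0],-M@np.array(s['xyz'],float),K,np.array(s['D'],float))[0].reshape(-1,2)
def save(s,n): cv2.imwrite('pics/'+n,s['pixels'][:,:,::-1])
E
python3 - <<'E'
from h import *
o=r.get_obs(); print({k:np.round(o[k],3).tolist() for k in o})
for c in ['scene','top']:
    s=r.snapshot(c); save(s,c+'0.png'); print(c,np.round(s['xyz'],3),np.round(s['attitude'],3),s['fx'],s['cx'],s['cy'])
    for n in ['last_pot_mid','label','stack_high_mid','stack_low_mid','stamp_sole','cap_mid','gift_box_mid','pen_mid','spool_mid','scraper_mid','biscuit_mid','box_lid_mid']:
        print(n,[(np.round(d['bbox']).astype(int).tolist(),round(d['conf'],2)) for d in r.recognise(c,n)[:4]])
E
```

```text
pics
{'clock': 0.0, 'joint_positions': [1.313, 0.469, -0.049, 1.534, 0.024, 1.141, -0.082], 'joint_vel': [0.0, 0.0, -0.0, 0.001, 0.001, -0.001, 0.002], 'joint_torque': [0.0, -50.798, -0.08, -23.616, -0.061, 0.038, 0.0], 'ee_pos': [0.153, -0.657, 0.222], 'tool_rot': [-0.001, 0.993, 0.114, -0.0], 'ft_force': [-0.204, -0.667, -0.821], 'torque': [0.002, 0.001, -0.033], 'gripper_force': 0.0, 'grip_width': 0.087}
scene [0.2   0.532 0.588] [ 0.111 -0.23   0.859 -0.445] 369.63412632694525 323.4574836233679 198.46834706372044
last_pot_mid [([338, 166, 30, 35], 0.98)]
label [([336, 167, 30, 33], 0.86)]
stack_high_mid [([216, 272, 48, 59], 0.73), ([187, 224, 66, 62], 0.24)]
stack_low_mid [([223, 314, 40, 22], 0.54)]
stamp_sole [([300, 227, 20, 37], 0.88), ([314, 260, 19, 33], 0.76), ([358, 249, 32, 26], 0.57), ([301, 207, 8, 6], 0.57)]
cap_mid [([319, 256, 19, 22], 0.79), ([294, 229, 29, 24], 0.62)]
gift_box_mid [([291, 135, 24, 54], 0.66)]
pen_mid [([320, 304, 29, 66], 0.73)]
spool_mid [([359, 247, 29, 29], 0.6)]
scraper_mid [([185, 222, 70, 62], 0.95)]
biscuit_mid [([297, 202, 10, 12], 0.66)]
box_lid_mid [([385, 168, 35, 25], 0.8), ([357, 248, 33, 27], 0.19)]
top [ 0.429 -0.079  1.079] [-0.031  0.713 -0.7    0.038] 399.59579064597796 321.5567392589962 197.05885900922917
last_pot_mid [([365, 179, 33, 33], 0.62)]
label [([371, 177, 26, 33], 0.61)]
stack_high_mid [([183, 175, 37, 33], 0.81)]
stack_low_mid [([362, 113, 44, 45], 0.35)]
stamp_sole [([270, 195, 17, 20], 0.72), ([252, 225, 13, 12], 0.58)]
cap_mid [([266, 196, 14, 13], 0.54), ([250, 223, 14, 11], 0.48)]
gift_box_mid [([357, 111, 47, 47], 0.6), ([271, 193, 11, 21], 0.32)]
pen_mid [([197, 252, 48, 14], 0.63)]
spool_mid [([289, 241, 25, 25], 0.89)]
scraper_mid [([212, 119, 60, 43], 0.6)]
biscuit_mid [([327, 165, 12, 8], 0.55)]
box_lid_mid [([268, 194, 17, 20], 0.49)]
```

Run:
```python
import cv2
a=cv2.imread('pics/top0.png'); cv2.imwrite('pics/top0c.png',cv2.resize(a[90:290,160:425],None,fx=3,fy=3,interpolation=cv2.INTER_CUBIC)[:600,:795])
```

```text
(no output)
```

View pics/top0c.png

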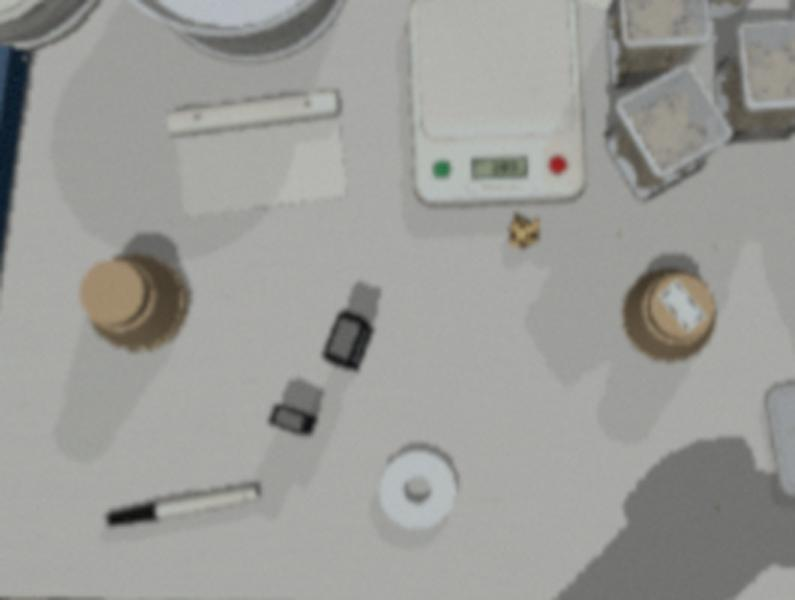

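View pics/scene0.png

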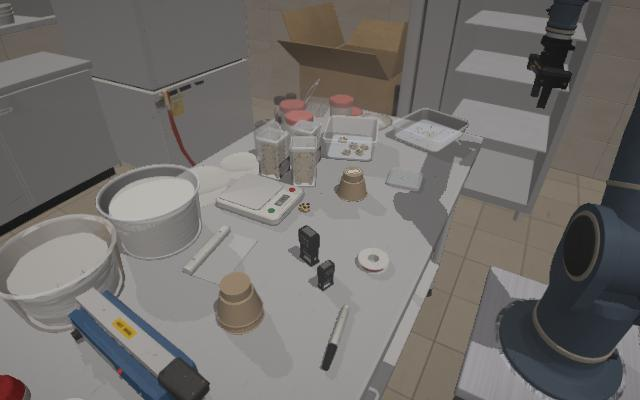

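The top view shows the labelled pot's top at about px (387,192), the stack's top at (198,188), the larger stamp at (275,203) and the smaller one at (257,229). In the scene view they are at about (352,184), (240,300), (310,245) and (326,275).

Run:
```python
from h import *
s=r.snapshot('top'); im=s['pixels']
def c2p(p): return np.array(p,float)/3+[160,90]
for n,p,z in [('label',(682,306),.07),('stack',(113,293),.09),('stamp',(344,335),.082),('small',(291,417),.06),('pen',(183,505),.01),('spool',(418,489),.015),('lidedge',(768,430),.01),('biscuit',(523,232),.01),('box',(670,125),.129)]:
    print(n,np.round(onz(s,[c2p(p)],z),3))
L=onz(s,[c2p((661,290)),c2p((703,325)),c2p((685,284)),c2p((680,330))],.07);print('label pts',L.round(3))
S=onz(s,[c2p((345,310)),c2p((372,318)),c2p((325,353)),c2p((357,367))],.082);print('cap corners',S.round(3))
# wood-coloured blob centroid of foot tops
hsv=cv2.cvtColor(im,cv2.COLOR_RGB2HSV)
for x,y in [(378,200),(197,187)]: print(hsv[y,x], im[y,x])
# draw check in scene
c=r.snapshot('scene')
print(proj(c,np.vstack([onz(s,[c2p((682,306))],.07),onz(s,[c2p((113,293))],.09),onz(s,[c2p((346,338))],.082)])))
```

```text
label [[ 0.543 -0.255  0.07 ]]
stack [[0.543 0.221 0.09 ]]
stamp [[0.512 0.029 0.082]]
small [[0.444 0.074 0.06 ]]
pen [[0.365 0.175 0.01 ]]
spool [[ 0.383 -0.032  0.015]]
lidedge [[ 0.44  -0.343  0.01 ]]
biscuit [[ 0.615 -0.122  0.01 ]]
box [[ 0.684 -0.235  0.129]]
label pts [[ 0.557 -0.237  0.07 ]
 [ 0.527 -0.273  0.07 ]
 [ 0.562 -0.258  0.07 ]
 [ 0.523 -0.254  0.07 ]]
cap corners [[0.533 0.029 0.082]
 [0.527 0.006 0.082]
 [0.497 0.045 0.082]
 [0.486 0.018 0.082]]
[ 19  73 130] [130 116  93]
[ 17  81 158] [158 137 108]
[[354.01724025 171.58390938]
 [237.20088675 283.10248853]
 [310.29989405 231.20189371]]
```

Emit:
servo_tool --pt "0 0 0 0.785 -0.505 -0.05 -1" --pt "0 0 0 0.785 -0.505 -0.05 -1" --pt "0 0 0 0.785 -0.505 -0.05 -1" --pt "0 0 0 0.785 -0.505 -0.05 -1" --pt "0 0 0 0.785 -0.505 -0.05 -1"

```text
clock: 1.82
ee_pos: [0.2882, -0.5189, 0.2332]
tool_rot: [-0.001, 0.993, 0.118, 0.002]
ft_force: [1.1, -0.1, 0.2]
grip_width: 0.087
gripper_force: 0.0
```

Emit:
servo_tool --pt "0 0 0 0.785 -0.505 -0.05 -1" --pt "0 0 0 0.785 -0.505 -0.05 -1" --pt "0 0 0 0.785 -0.505 -0.05 -1" --pt "0 0 0 0.785 -0.505 -0.05 -1" --pt "0 0 0 0.785 -0.505 -0.05 -1"

```text
clock: 2.23
ee_pos: [0.4176, -0.3843, 0.2433]
tool_rot: [-0.001, 0.993, 0.118, 0.002]
ft_force: [0.2, 0.3, -0.2]
grip_width: 0.0869
gripper_force: 0.0
```

Emit:
servo_tool --pt "0 0 0 0.5 -0.505 -0.05 -1" --pt "0 0 0 0.5 -0.505 -0.05 -1" --pt "0 0 0 0.5 -0.505 -0.05 -1" --pt "0 0 0 0.5 -0.505 -0.05 -1" --pt "0 0 0 0.5 -0.505 -0.05 -1" --pt "0 0 0 0.5 -0.505 -0.05 -1"

```text
clock: 2.73
ee_pos: [0.4882, -0.2674, 0.2528]
tool_rot: [0.0, 0.993, 0.116, 0.0]
ft_force: [-1.1, -1.1, -0.5]
grip_width: 0.0869
gripper_force: 0.0
```

```bash
cat >> h.py <<'E'
def units(o,P,yaw=None):
    M=rot(o['tool_rot']); d=M.T@(np.array(P)-o['ee_pos'])/.2
    out=dict(d=np.round(d,3).tolist(),yaw_x=round(float(np.degrees(np.arctan2(M[1,0],M[0,0]))),2))
    return out
E
python3 - <<'E'
from h import *
s=r.snapshot('wrist'); o=r.get_obs(); save(s,'w1.png')
print(o['clock'],np.round(o['ee_pos'],4),np.round(o['tool_rot'],4),np.round(s['xyz'],3),s['fx'])
M=rot(o['tool_rot']);print('cam in tool',M.T@(np.array(s['xyz'])-o['ee_pos']),(M.T@rot(s['attitude'])).round(3).tolist())
print(np.round(proj(s,[[.543,-.255,.07]])))
for n in ['label','last_pot_mid']: print(r.recognise('wrist',n)[:2])
E
```

```text
2.7833 [ 0.4873 -0.2691  0.2526] [ 4.000e-04  9.935e-01  1.140e-01 -2.000e-04] [ 0.566 -0.249  0.415] 359.629651874069
cam in tool [ 0.08102094 -0.0015723  -0.16298563] [[0.003, -0.958, -0.287], [1.0, 0.003, 0.0], [0.001, -0.287, 0.958]]
[[318. 111.]]
[{'bbox': [278.3, 66.7, 77.2, 78.7], 'conf': 0.94}]
[{'bbox': [280.1, 65.2, 79.6, 81.1], 'conf': 0.66}]
```

View pics/w1.png

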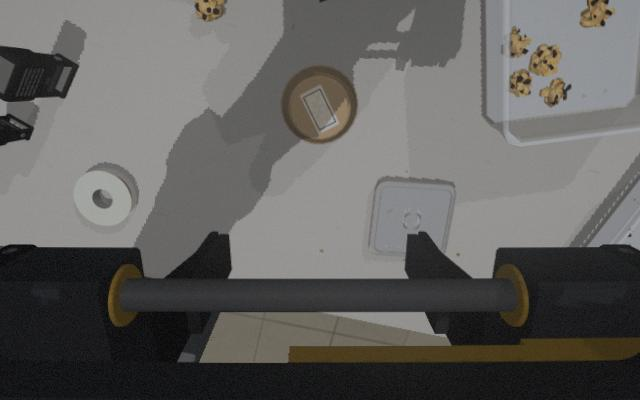

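The wrist view shows the labelled pot with its foot's top at about px (320,107); the label's long side runs from upper left to lower right. The fingers are below at (230,240) and (408,240), and the lid is at (412,215).

```bash
cat >> h.py <<'E'
def label_at(s,z,c,half=.035,name=None):
    # rectified patch of the plane z round c, 0.25 mm/px; columns along world x, rows along world y
    n=int(2*half/.00025); g=c[0]-half+np.arange(n)*.00025; h=c[1]-half+np.arange(n)*.00025
    X,Y=np.meshgrid(g,h); uv=proj(s,np.c_[X.ravel(),Y.ravel(),np.full(X.size,z)]).astype(np.float32).reshape(n,n,2)
    p=cv2.remap(s['pixels'],uv[...,0],uv[...,1],cv2.INTER_CUBIC)
    hsv=cv2.cvtColor(p,cv2.COLOR_RGB2HSV)
    if name: cv2.imwrite('pics/'+name,cv2.resize(p[:,:,::-1],None,fx=2,fy=2))
    return p,hsv,g,h
E
python3 - <<'E'
from h import *
s=r.snapshot('wrist')
p,hsv,g,h=label_at(s,.07,[.543,-.255],.045,'lab1.png')
E
```

```text
(no output)
```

View pics/lab1.png

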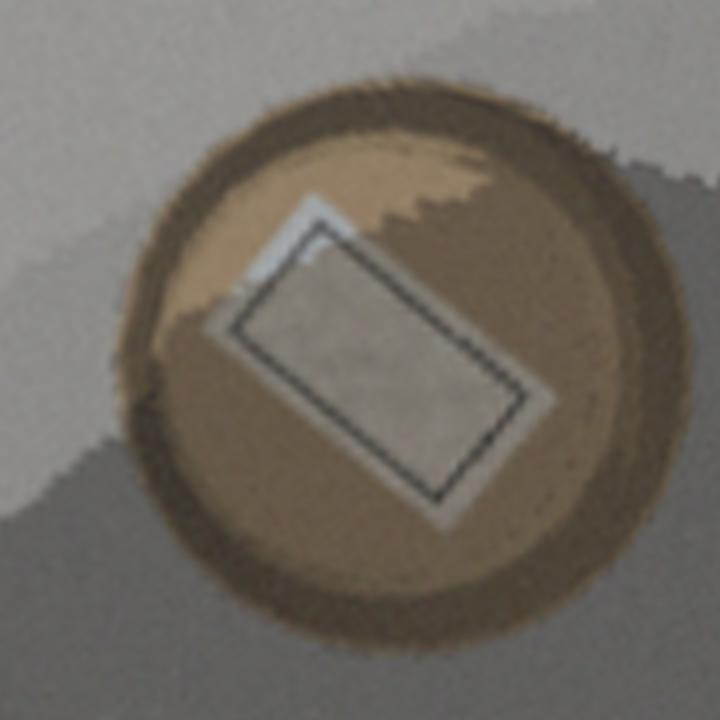

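The rectified label patch shows corners at px (315,192), (555,400), (443,530) and (205,325). That puts the label centre at about (0.5455, -0.2548) with a yaw of 41 degrees.

Emit:
servo_tool --pt "0 0 0 0.3 -0.004 0.2 -1" --pt "0 0 0 0.3 -0.004 0.35 -1" --pt "0 0 0 0.3 -0.004 0.5 -1" --pt "0 0 0 0.3 -0.004 0.65 -1" --pt "0 0 0 0.3 -0.004 0.75 -1" --pt "0 0 0 0.3 -0.004 0.85 -1" --pt "0 0 0 0.3 -0.004 0.92 -1" --pt "0 0 0 0.3 -0.004 0.96 -1" --pt "0 0 0 0.3 -0.004 0.985 -1" --pt "0 0 0 0.3 -0.004 0.99 -1" --pt "0 0 0 0.3 -0.004 0.99 -1"

```text
clock: 3.85
ee_pos: [0.5461, -0.2546, 0.055]
tool_rot: [0.0, 0.994, 0.114, 0.0]
ft_force: [0.8, 0.6, 1.0]
grip_width: 0.087
gripper_force: 0.0
```

Emit:
servo_tool --pt "0 0 0 0 0 0 0" --pt "0 0 0 0 0 0 0.2" --pt "0 0 0 0 0 0 1" --pt "0 0 0 0 0 0 1" --pt "0 0 0 0 0 0 1" --pt "0 0 0 0 0 0 1" --pt "0 0 0 0 0 0 1" --pt "0 0 0 0 0 0 1"

```text
clock: 4.52
ee_pos: [0.5462, -0.2542, 0.055]
tool_rot: [0.0, 0.993, 0.114, 0.0]
ft_force: [0.1, 0.3, 3.5]
grip_width: 0.0642
gripper_force: 29.9
```

Run:
```python
from h import *
s=r.snapshot('wrist');o=r.get_obs();print(o['grip_width'],o['gripper_force'],o['ft_force'],o['clock'])
cv2.imwrite('pics/w2.png',cv2.resize(s['pixels'][80:330,160:480,::-1],None,fx=2,fy=2,interpolation=cv2.INTER_CUBIC))
```

```text
0.06435430497289879 29.955388700061576 [-0.93951493  0.64983441  3.71357233] 4.5667
```

View pics/w2.png

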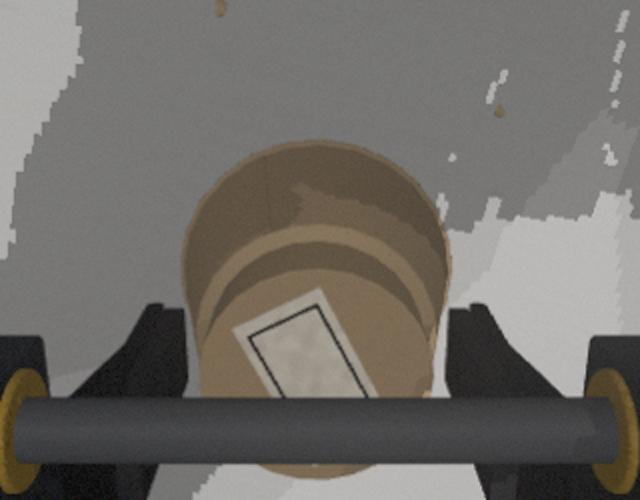

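The crop shows the pot upright, with the label at (310,350). The fingertips, at (170,340) and (465,340), are bearing on the shoulder rather than the foot, so I'll open, rise a little and regrip.

Emit:
servo_tool --pt "0 0 0 0 0 0 -0.7" --pt "0 0 0 0 0 0 -0.7" --pt "0 0 0 0 0 -0.025 -0.7" --pt "0 0 0 0 0 -0.025 -0.7" --pt "0 0 0 0 0 -0.025 1" --pt "0 0 0 0 0 -0.025 1" --pt "0 0 0 0 0 -0.025 1" --pt "0 0 0 0 0 -0.025 1" --pt "0 0 0 0 0 -0.025 1" --pt "0 0 0 0 0 -0.025 1"

```text
clock: 5.4
ee_pos: [0.5458, -0.254, 0.0595]
tool_rot: [-0.0, 0.993, 0.114, -0.0]
ft_force: [0.0, -0.0, 0.0]
grip_width: 0.0625
gripper_force: 29.6
```

Emit:
servo_tool --pt "0 0 0 0 0 0 -0.6" --pt "0 0 0 0 0 0 -0.6" --pt "0 0 0 0 0 -0.02 -0.6" --pt "0 0 0 0 0 -0.02 1" --pt "0 0 0 0 0 -0.02 1" --pt "0 0 0 0 0 -0.02 1" --pt "0 0 0 0 0 -0.02 1" --pt "0 0 0 0 0 -0.02 1" --pt "0 0 0 0 0 -0.02 1"

```text
clock: 6.15
ee_pos: [0.5463, -0.2542, 0.064]
tool_rot: [0.0, 0.993, 0.114, 0.0]
ft_force: [0.3, 0.8, 4.0]
grip_width: 0.0618
gripper_force: 29.9
```

Run:
```python
from h import *
s=r.snapshot('wrist');o=r.get_obs();print(o['grip_width'],o['gripper_force'],o['ft_force'],o['ee_pos'])
cv2.imwrite('pics/w3.png',cv2.resize(s['pixels'][130:330,200:440,::-1],None,fx=3,fy=3,interpolation=cv2.INTER_CUBIC))
```

```text
0.06145384741304349 29.940610433978705 [-0.21293356  0.1067673   4.32882971] [ 0.546262   -0.25411893  0.06395882]
```

View pics/w3.png

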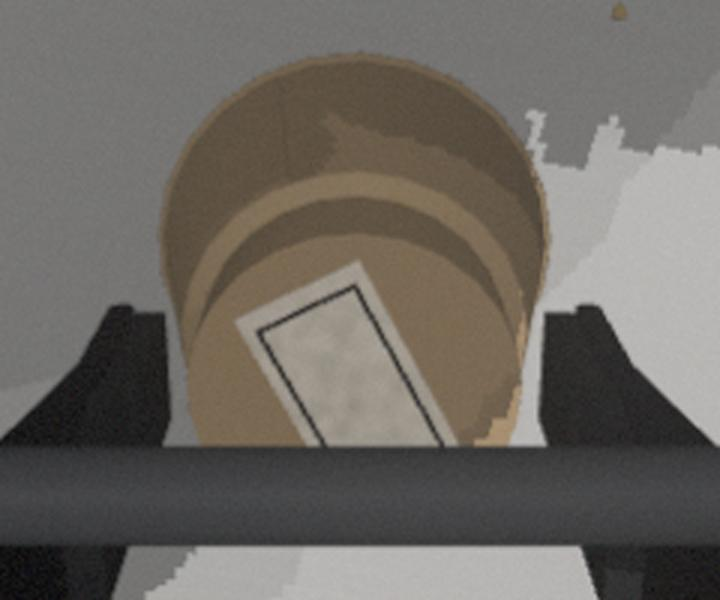

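The crop shows a visible gap of about 20 px on each side between the foot, edges at (188,370) and (520,370), and the fingers at (168,370) and (542,370). I'll wait a few rows to see whether they are still closing.

Emit:
servo_tool --pt "0 0 0 0 0 0 1" --pt "0 0 0 0 0 0 1" --pt "0 0 0 0 0 0 1" --pt "0 0 0 0 0 0 1" --pt "0 0 0 0 0 0 1"

```text
clock: 6.62
ee_pos: [0.5463, -0.2541, 0.0639]
tool_rot: [0.0, 0.993, 0.114, 0.0]
ft_force: [0.6, 0.7, 5.5]
grip_width: 0.0615
gripper_force: 30.0
```

Emit:
servo_tool --pt "0 0 0 0 0 -0.02 1" --pt "0 0 0 0 0 -0.04 1" --pt "0 0 0 0 0 -0.06 1" --pt "0 0 0 0 0 -0.08 1" --pt "0 0 0 0 0 -0.1 1" --pt "0 0 0 0 0 -0.1 1"

```text
clock: 7.12
ee_pos: [0.5464, -0.2542, 0.0845]
tool_rot: [0.0, 0.993, 0.114, 0.001]
ft_force: [-0.0, 0.1, 0.0]
grip_width: 0.0615
gripper_force: 29.6
```

Run:
```python
from h import *
s=r.snapshot('wrist');o=r.get_obs();print(o['grip_width'],o['gripper_force'],o['ft_force'],o['ee_pos'])
a=s['pixels'];cv2.imwrite('pics/w4.png',cv2.resize(a[80:330,160:480,::-1],None,fx=2,fy=2,interpolation=cv2.INTER_CUBIC))
```

```text
0.06121178335069845 29.61235274104098 [-0.45214734  0.51165889 -0.02771805] [ 0.54619327 -0.25415536  0.08410009]
```

View pics/w4.png

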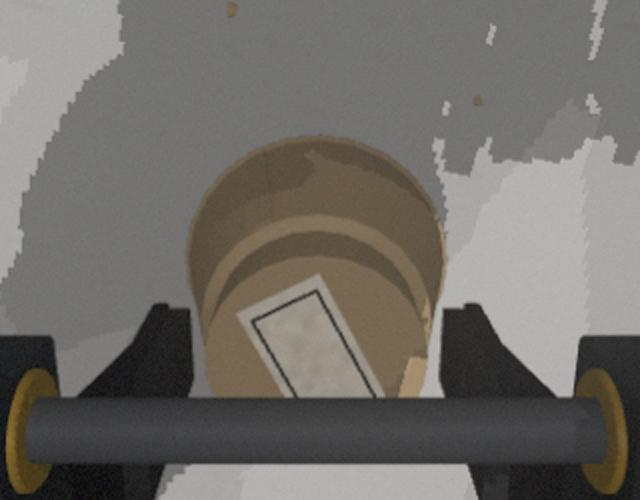

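The pot moved up with the gripper: the label corner stays at (320,275) in the crop, the same place relative to the tool as before the lift. I'll carry it toward the stack and look there before placing it.

Emit:
servo_tool --pt "0 0 0 0 0 -0.08 1" --pt "0 0 0 0 0 -0.2 1" --pt "0 0 0 0 0 -0.34 1" --pt "0 0 0 0 0 -0.48 1" --pt "0 0 0 0 -0.05 -0.62 1" --pt "0 0 0 0 -0.12 -0.74 1" --pt "0 0 0 0.01 -0.22 -0.8 1" --pt "0 0 0 0.02 -0.35 -0.8 1" --pt "0 0 0 0.03 -0.5 -0.8 1" --pt "0 0 0 0.04 -0.65 -0.8 1" --pt "0 0 0 0.05 -0.8 -0.8 1" --pt "0 0 0 0.05 -0.95 -0.8 1"

```text
clock: 8.17
ee_pos: [0.5121, -0.0652, 0.2435]
tool_rot: [0.0, 0.993, 0.114, 0.0]
ft_force: [0.7, -0.7, 0.2]
grip_width: 0.0614
gripper_force: 29.6
```

Emit:
servo_tool --pt "0 0 0 0.01 -0.15 0 1" --pt "0 0 0 0.02 -0.3 0 1" --pt "0 0 0 0.03 -0.45 0 1" --pt "0 0 0 0.04 -0.6 0 1" --pt "0 0 0 0.05 -0.75 0 1" --pt "0 0 0 0.06 -0.9 0 1"

```text
clock: 8.67
ee_pos: [0.4827, 0.1126, 0.2435]
tool_rot: [0.0, 0.993, 0.114, -0.0]
ft_force: [0.9, -0.4, -0.1]
grip_width: 0.062
gripper_force: 29.6
```

Emit:
servo_tool --pt "0 0 0 0.01 -0.13 0 1" --pt "0 0 0 0.02 -0.23 0 1" --pt "0 0 0 0.03 -0.3 0 1" --pt "0 0 0 0.04 -0.34 0 1" --pt "0 0 0 0.04 -0.35 0 1" --pt "0 0 0 0.04 -0.35 0 1"

```text
clock: 9.17
ee_pos: [0.4752, 0.1811, 0.2434]
tool_rot: [0.0, 0.993, 0.114, -0.0]
ft_force: [0.2, -0.6, -0.8]
grip_width: 0.0615
gripper_force: 29.6
```

Run:
```python
from h import *
s=r.snapshot('wrist');o=r.get_obs();print(o['clock'],o['grip_width'],o['ee_pos'],o['tool_rot'],proj(s,[[.543,.221,.09]]))
save(s,'w5.png')
```

```text
9.2167 0.061460549422197364 [0.47545106 0.18035971 0.24332448] [ 4.02280969e-04  9.93518934e-01  1.13665855e-01 -1.96802337e-04] [[290.30951836  90.98386218]]
```

View pics/w5.png

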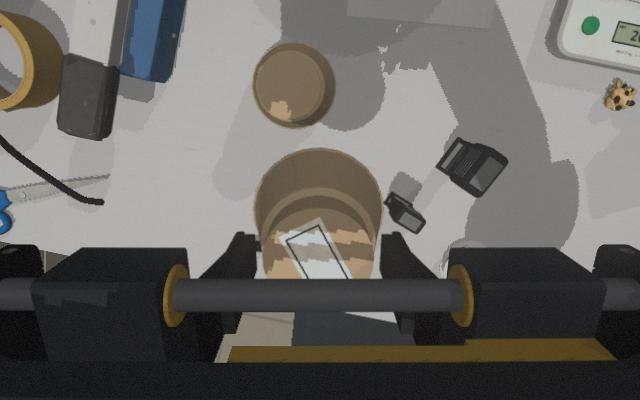

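The wrist view shows the stack's foot top at about (290,85), the held pot upright with its axis at column 319, and the stamps at right: the larger at (472,167), the smaller at (405,213).

Run:
```python
from h import *
s=r.snapshot('wrist'); o=r.get_obs()
for z,rad in [(.09,.027),(.02,.0435)]:
    p,hsv,g,h=label_at(s,z,[.545,.221],.06)
    gr=cv2.GaussianBlur(cv2.cvtColor(p,cv2.COLOR_RGB2GRAY),(0,0),3)
    c=cv2.HoughCircles(gr,cv2.HOUGH_GRADIENT_ALT,1,10,param1=60,param2=.5,minRadius=int(rad*.88/.00025),maxRadius=int(rad*1.12/.00025))
    if c is not None:
        for a in c[0][:4]: print(z,g[0]+a[0]*.00025,h[0]+a[1]*.00025,a[2]*.25)
    sat=((hsv[...,1]>60)&(hsv[...,0]<28)).astype(np.uint8)
    cs=max(cv2.findContours(sat,0,2)[0],key=cv2.contourArea); (x,y),rr=cv2.minEnclosingCircle(cs); print('enc',z,g[0]+x*.00025,h[0]+y*.00025,rr*.25)
# held pot: label centre rel. to tool (z of its top = TCP+.006)
z=o['ee_pos'][2]+.006
c=onz(s,[(287,239),(318,220)],z); print('label corners world',c.round(4),'TCP',o['ee_pos'])
# expected axis pixel of bead circle / extents for pot axis on TCP
t=np.linspace(0,2*np.pi,200)
for zz,rr in [(o['ee_pos'][2]-.061,.0435),(z,.027)]:
    q=proj(s,np.c_[o['ee_pos'][0]+rr*np.cos(t),o['ee_pos'][1]+rr*np.sin(t),np.full(200,zz)]);print(q.min(0),q.max(0))
```

```text
enc 0.09 0.5474263229370118 0.21908991241455078 35.38969039916992
enc 0.02 0.5460967521667481 0.22370727920532227 43.274261474609375
label corners world [[0.4819 0.1969 0.2493]
 [0.4946 0.1848 0.2493]] TCP [0.475556   0.17998345 0.24333848]
[252.54218153 145.63713709] [384.56291738 270.29484847]
[262.72844518 205.00682452] [374.96985385 306.61631339]
```

```bash
cat >> h.py <<'E'
def circ(s,x,y,z,rad,d=.0015,ch=None):
    # mean colour jump across the circle's rim
    t=np.linspace(0,2*np.pi,240,endpoint=False); im=cv2.GaussianBlur(s['pixels'],(0,0),.7).astype(np.float32)
    def S(q):
        uv=proj(s,np.c_[x+q*np.cos(t),y+q*np.sin(t),np.full(240,z)]).astype(np.float32)
        return cv2.remap(im,uv[:,None,0],uv[:,None,1],1)[:,0]
    return np.median(np.abs(S(rad+d)-S(rad-d)).sum(1))
def fit(s,c,z,rads,span=.007):
    G=np.arange(-span,span+1e-9,.0005)
    return max((circ(s,c[0]+a,c[1]+b,z,q),c[0]+a,c[1]+b,q) for a in G for b in G for q in rads)
E
python3 - <<'E'
from h import *
s=r.snapshot('wrist')
print(np.round(fit(s,[.546,.222],.09,[.026,.027,.028]),4))
print(np.round(fit(s,[.546,.222],.022,[.0425,.0435,.0445]),4))
E
```

```text
[6.00869e+01 5.46500e-01 2.20500e-01 2.80000e-02]
[1.58145e+02 5.46000e-01 2.23500e-01 4.25000e-02]
```

Run:
```python
from h import *
for c in ['wrist','top','scene']:
    s=r.snapshot(c)
    for z,q in [(.09,.027),(.07,.0305),(.022,.0432),(.002,.0432)]:
        print(c,z,np.round(fit(s,[.546,.222],z,[q]),4))
```

```text
wrist 0.09 [4.71924e+01 5.46500e-01 2.19500e-01 2.70000e-02]
wrist 0.07 [5.89658e+01 5.46500e-01 2.23500e-01 3.05000e-02]
wrist 0.022 [1.54561e+02 5.46500e-01 2.23000e-01 4.32000e-02]
wrist 0.002 [1.181191e+02 5.440000e-01 2.260000e-01 4.320000e-02]
top 0.09 [23.8857  0.55    0.2195  0.027 ]
top 0.07 [21.1763  0.5495  0.2265  0.0305]
top 0.022 [34.9448  0.5435  0.2285  0.0432]
top 0.002 [27.415   0.544   0.215   0.0432]
scene 0.09 [21.9277  0.547   0.223   0.027 ]
scene 0.07 [3.14771e+01 5.45000e-01 2.24500e-01 3.05000e-02]
scene 0.022 [37.1343  0.5465  0.224   0.0432]
scene 0.002 [42.3267  0.547   0.2255  0.0432]
```

Emit:
servo_tool --pt "0 0 0 0.1 -0.03 0 1" --pt "0 0 0 0.2 -0.065 0 1" --pt "0 0 0 0.3 -0.1 0 1" --pt "0 0 0 0.37 -0.12 0 1" --pt "0 0 0 0.4 -0.129 0.08 1" --pt "0 0 0 0.4 -0.129 0.18 1" --pt "0 0 0 0.4 -0.129 0.28 1" --pt "0 0 0 0.4 -0.129 0.38 1" --pt "0 0 0 0.4 -0.129 0.46 1" --pt "0 0 0 0.4 -0.129 0.53 1" --pt "0 0 0 0.4 -0.129 0.58 1" --pt "0 0 0 0.4 -0.129 0.6 1"

```text
clock: 10.47
ee_pos: [0.5468, 0.2236, 0.1219]
tool_rot: [0.0, 0.994, 0.114, -0.001]
ft_force: [-0.3, -1.1, 0.1]
grip_width: 0.0616
gripper_force: 29.6
```

Emit:
servo_tool --pt "0 0 0 0 0 0.02 1" --pt "0 0 0 0 0 0.04 1" --pt "0 0 0 0 0 0.055 1" --pt "0 0 0 0 0 0.055 1" --pt "0 0 0 0 0 0.055 1"

```text
clock: 10.88
ee_pos: [0.5476, 0.2247, 0.1129]
tool_rot: [-0.0, 0.993, 0.114, 0.0]
ft_force: [0.0, 1.1, -0.8]
grip_width: 0.0613
gripper_force: 29.6
```

Emit:
servo_tool --pt "0 0 0 0 0 0.01 1" --pt "0 0 0 0 0 0.02 1" --pt "0 0 0 0 0 0.03 1" --pt "0 0 0 0 0 0.037 1" --pt "0 0 0 0 0 0.043 1" --pt "0 0 0 0 0 0.043 1"

```text
clock: 11.38
ee_pos: [0.5475, 0.2247, 0.104]
tool_rot: [0.0, 0.993, 0.114, 0.0]
ft_force: [-0.2, 0.0, -0.9]
grip_width: 0.0615
gripper_force: 29.6
```

Emit:
servo_tool --pt "0 0 0 0 0 0.005 1" --pt "0 0 0 0 0 0.01 1" --pt "0 0 0 0 0 0.015 1" --pt "0 0 0 0 0 0.015 1"

```text
clock: 11.72
ee_pos: [0.5479, 0.225, 0.1038]
tool_rot: [0.0, 0.993, 0.114, 0.001]
ft_force: [-4.4, -2.6, 17.4]
grip_width: 0.0614
gripper_force: 30.9
```

Emit:
servo_tool --pt "0 0 0 0 0 -0.014 1" --pt "0 0 0 0 0 -0.014 1" --pt "0 0 0 0 0 -0.014 0.2" --pt "0 0 0 0 0 -0.014 -0.6" --pt "0 0 0 0 0 -0.014 -1" --pt "0 0 0 0 0 -0.014 -1" --pt "0 0 0 0 0 -0.014 -1" --pt "0 0 0 0 0 -0.1 -1" --pt "0 0 0 0 0 -0.25 -1" --pt "0 0 0 0 0 -0.45 -1" --pt "0 0 0 0 0 -0.6 -1" --pt "0 0 0 0 0 -0.6 -1"

```text
clock: 12.72
ee_pos: [0.5506, 0.2269, 0.2277]
tool_rot: [-0.002, 0.993, 0.114, 0.006]
ft_force: [-0.2, 0.3, 0.5]
grip_width: 0.0866
gripper_force: 0.0
```

Emit:
servo_tool --pt "0 0 0 -0.12 0.1 -0.03 -1" --pt "0 0 0 -0.25 0.2 -0.06 -1" --pt "0 0 0 -0.4 0.32 -0.1 -1" --pt "0 0 0 -0.5 0.41 -0.12 -1" --pt "0 0 0 -0.51 0.43 -0.12 -1" --pt "0 0 0 -0.51 0.43 -0.12 -1" --pt "0 0 0 -0.51 0.43 -0.12 -1"

```text
clock: 13.3
ee_pos: [0.4679, 0.1181, 0.2448]
tool_rot: [-0.0, 0.993, 0.114, 0.0]
ft_force: [0.1, 0.7, 0.1]
grip_width: 0.0867
gripper_force: 0.0
```

Run:
```python
from h import *
s=r.snapshot('wrist');o=r.get_obs();print(o['clock'],o['ee_pos'],o['tool_rot'])
p,_,g,h=label_at(s,.11,[.547,.224],.045)
q,_,g2,h2=label_at(s,.082,[.512,.029],.045)
cv2.imwrite('pics/two.png',np.hstack([p,q])[:,:,::-1])
print(p.shape,g[0],h[0],g2[0],h2[0])
for z,rr in [(.11,.027),(.09,.0305),(.042,.0432)]: print(z,np.round(fit(s,[.547,.224],z,[rr]),4))
print(r.recognise('wrist','label')[:2],r.recognise('wrist','cap_mid')[:3])
```

```text
13.35 [0.46799071 0.11877069 0.24471272] [-4.45163581e-04  9.93400619e-01  1.14695257e-01  1.00846382e-04]
(360, 360, 3) 0.502 0.179 0.467 -0.015999999999999997
0.11 [8.25781e+01 5.45500e-01 2.17000e-01 2.70000e-02]
0.09 [7.03257e+01 5.46000e-01 2.29000e-01 3.05000e-02]
0.042 [6.51919e+01 5.47500e-01 2.20000e-01 4.32000e-02]
[{'bbox': [173.0, 14.4, 97.1, 93.0], 'conf': 0.88}] [{'bbox': [335.1, 181.9, 33.8, 32.1], 'conf': 0.75}, {'bbox': [393.7, 118.9, 52.4, 58.3], 'conf': 0.66}]
```

View pics/two.png

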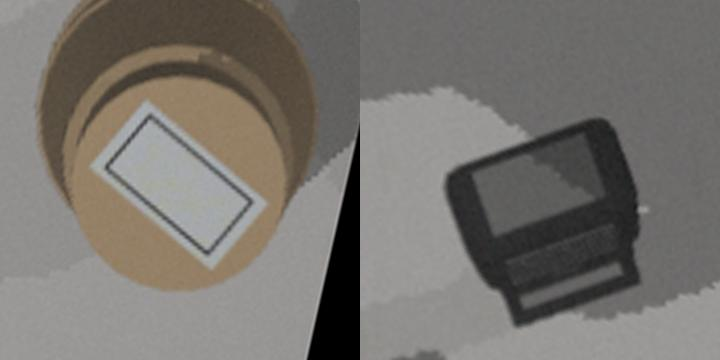

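The left patch shows the label at (179,185) of the patch, 39.7 mm long at z = 0.11, so the pot is fully home and level; the label is at (0.5467, 0.2252) with yaw 40.6 degrees. The right patch shows the cap top centred near (540,190), with its long side at about -21.5 degrees.

Emit:
servo_tool --pt "0 0 0.2 -0.02 0.08 0 -1" --pt "0 0 0.4 -0.04 0.16 0 -1" --pt "0 0 0.6 -0.06 0.24 0 -1" --pt "0 0 0.8 -0.08 0.3 0 -1" --pt "0 0 1 -0.09 0.333 0 -1" --pt "0 0 1 -0.09 0.333 0 -1"

```text
clock: 13.95
ee_pos: [0.4655, 0.0479, 0.2445]
tool_rot: [0.0, 0.991, -0.137, -0.0]
ft_force: [-0.4, -0.4, 0.1]
grip_width: 0.0872
gripper_force: 0.0
```

Emit:
servo_tool --pt "0 0 0.1 0 0 0 -1" --pt "0 0 0.211 0 0 0 -1" --pt "0 0 0.211 0 0 0 -1" --pt "0 0 0.211 0 0 0 -1"

```text
clock: 14.28
ee_pos: [0.4653, 0.0499, 0.2447]
tool_rot: [-0.0, 0.983, -0.185, -0.0]
ft_force: [1.0, -0.6, 0.3]
grip_width: 0.0867
gripper_force: 0.0
```

Run:
```python
from h import *
s=r.snapshot('wrist');o=r.get_obs();M=rot(o['tool_rot']);print(o['clock'],o['ee_pos'],o['tool_rot'],units(o,[.512,.0315,.052]),np.round(o['joint_positions'],2))
p,_,g,h=label_at(s,.082,[.512,.0315],.04)
# dark (black) mask on image, contour's rectangle
hsv=cv2.cvtColor(p,cv2.COLOR_RGB2HSV); m=cv2.morphologyEx((hsv[...,2]<70).astype(np.uint8),cv2.MORPH_CLOSE,np.ones((9,9)))
c=max(cv2.findContours(m,0,2)[0],key=cv2.contourArea); (x,y),wh,a=cv2.minAreaRect(c); print(g[0]+x*.00025,h[0]+y*.00025,np.array(wh)*.25,a)
k=[.512,.0315,.082]
# predicted cap-top corners for overlay
Y=np.radians(-21.5);ux=np.array([np.cos(Y),np.sin(Y),0]);uy=np.array([-ux[1],ux[0],0])
big=cv2.resize(p[:,:,::-1],None,fx=1.8,fy=1.8); cv2.imwrite('pics/st.png',big); print(big.shape,proj(s,[k]))
```

```text
14.3333 [0.46527357 0.04975625 0.24474416] [-1.67678244e-04  9.82711047e-01 -1.85145721e-01 -1.79285155e-04] {'d': [0.251, 0.0, 0.964], 'yaw_x': -21.34} [ 0.18  0.13 -0.41  1.96  0.06  1.06 -2.2 ]
0.5124438667297364 0.029798992156982423 [25.47862244 45.27991104] 70.25315856933594
(576, 576, 3) [[318.69079825 119.5100424 ]]
```

View pics/st.png

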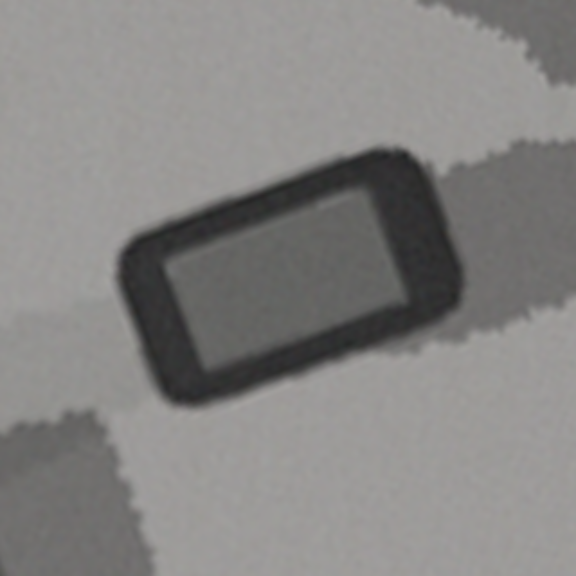

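The rectified cap top is a clean 25.5 x 45.3 mm rectangle with its centre at (0.5124, 0.0298) and its long axis at -19.9 degrees. I'll descend on it and grip.

Emit:
servo_tool --pt "0 0 -0.05 0.13 0.004 0.1 -1" --pt "0 0 -0.05 0.2 0.0075 0.22 -1" --pt "0 0 -0.05 0.256 0.0075 0.36 -1" --pt "0 0 -0.05 0.256 0.0075 0.5 -1" --pt "0 0 -0.05 0.256 0.0075 0.62 -1" --pt "0 0 -0.05 0.256 0.0075 0.72 -1" --pt "0 0 -0.05 0.256 0.0075 0.82 -1" --pt "0 0 -0.05 0.256 0.0075 0.9 -1" --pt "0 0 -0.05 0.256 0.0075 0.95 -1" --pt "0 0 -0.05 0.256 0.0075 0.963 -1" --pt "0 0 -0.05 0.256 0.0075 0.963 -1" --pt "0 0 -0.05 0.256 0.0075 0.963 -1"

```text
clock: 15.33
ee_pos: [0.5129, 0.0288, 0.053]
tool_rot: [-0.0, 0.985, -0.175, 0.001]
ft_force: [0.4, -0.3, -0.0]
grip_width: 0.087
gripper_force: 0.0
```

Emit:
servo_tool --pt "0 0 0 0 0 0 0" --pt "0 0 0 0 0 0 0" --pt "0 0 0 0 0 0 0.2" --pt "0 0 0 0 0 0 0.3" --pt "0 0 0 0 0 0 0.4" --pt "0 0 0 0 0 0 0.5" --pt "0 0 0 0 0 0 1" --pt "0 0 0 0 0 0 1" --pt "0 0 0 0 0 0 1" --pt "0 0 0 0 0 0 1" --pt "0 0 0 0 0 0 1" --pt "0 0 0 0 0 0 1"

```text
clock: 16.33
ee_pos: [0.5121, 0.0285, 0.0523]
tool_rot: [0.0, 0.985, -0.175, -0.0]
ft_force: [0.4, -0.3, -0.2]
grip_width: 0.0257
gripper_force: 30.0
```

Emit:
servo_tool --pt "0 0 0 0 0 -0.03 1" --pt "0 0 0 0 0 -0.1 1" --pt "0 0 0 0 0 -0.2 1" --pt "0 0 0 0 0 -0.32 1" --pt "0 0 0 0 0 -0.44 1" --pt "0 0 0 0 0 -0.56 1" --pt "0 0 0 0 0 -0.68 1" --pt "0 0 0 0 0 -0.77 1" --pt "0 0 0 0 0 -0.8 1" --pt "0 0 0 0 0 -0.8 1"

```text
clock: 17.17
ee_pos: [0.513, 0.0286, 0.2141]
tool_rot: [-0.0, 0.985, -0.175, 0.002]
ft_force: [0.6, 0.6, -1.5]
grip_width: 0.0256
gripper_force: 30.0
```

Emit:
servo_tool --pt "0 0 -0.05 -0.01 -0.06 0 1" --pt "0 0 -0.15 -0.03 -0.16 0 1" --pt "0 0 -0.3 -0.05 -0.28 0 1" --pt "0 0 -0.45 -0.07 -0.4 0 1" --pt "0 0 -0.6 -0.09 -0.52 0 1" --pt "0 0 -0.75 -0.11 -0.64 0 1" --pt "0 0 -0.88 -0.13 -0.76 0 1" --pt "0 0 -0.95 -0.15 -0.86 0 1" --pt "0 0 -1 -0.17 -0.94 0 1" --pt "0 0 -1 -0.176 -0.983 0 1" --pt "0 0 -1 -0.176 -0.983 0 1" --pt "0 0 -1 -0.176 -0.983 0 1"

```text
clock: 18.17
ee_pos: [0.5465, 0.2247, 0.2115]
tool_rot: [0.001, 0.997, 0.074, -0.001]
ft_force: [0.2, -0.5, -0.7]
grip_width: 0.0259
gripper_force: 30.0
```

Emit:
servo_tool --pt "0 0 -0.1 0 0 0 1" --pt "0 0 -0.25 0 0 0 1" --pt "0 0 -0.4 0 0 0 1" --pt "0 0 -0.55 0 0 0 1" --pt "0 0 -0.7 0 0 0 1" --pt "0 0 -0.82 0 0 0 1" --pt "0 0 -0.92 0 0 0 1" --pt "0 0 -1 0 0 0 1" --pt "0 0 -1 0 0 0 1"

```text
clock: 18.92
ee_pos: [0.5471, 0.223, 0.2121]
tool_rot: [0.001, 0.948, 0.317, -0.0]
ft_force: [0.1, -0.6, -0.9]
grip_width: 0.0254
gripper_force: 30.0
```

Emit:
servo_tool --pt "0 0 -0.06 0 0 0 1" --pt "0 0 -0.12 0 0 0 1" --pt "0 0 -0.12 0 0 0 1" --pt "0 0 -0.12 0 0 0 1" --pt "0 0 -0.12 0 0 0 1"

```text
clock: 19.33
ee_pos: [0.5469, 0.2245, 0.2123]
tool_rot: [0.0, 0.938, 0.346, -0.0]
ft_force: [0.1, -0.0, 0.2]
grip_width: 0.0257
gripper_force: 30.0
```

Run:
```python
from h import *
s=r.snapshot('wrist');o=r.get_obs();print(o['clock'],o['ee_pos'],o['tool_rot'],o['grip_width'],units(o,[.5467,.2252,.163]))
save(s,'hold.png')
# rectify the cap top as held (top is TCP+.0297) in tool-aligned axes
P=np.array(o['ee_pos']);M=rot(o['tool_rot']);z=P[2]+.0297
p,_,g,h=label_at(s,z,P[:2],.04)
v=cv2.cvtColor(p,cv2.COLOR_RGB2HSV)[...,2]
# profile along tool x through axis, in 1 mm steps
t=np.arange(-.03,.0301,.001);uv=proj(s,P+[0,0,.0297]+t[:,None]*M[:,0]).astype(np.float32)
print([(int(round(a*1000)),int(b)) for a,b in zip(t,cv2.remap(s['pixels'].max(2),uv[:,None,0],uv[:,None,1],1)[:,0])]); print(uv[[0,30,60]])
# label visible?
c=[.5467,.2252,.11];print(proj(s,[c]))
```

```text
19.3833 [0.54688146 0.22468436 0.21230868] [ 2.55270482e-04  9.38212706e-01  3.46059027e-01 -5.75716389e-05] 0.02607020967159809 {'d': [0.001, -0.003, 0.247], 'yaw_x': 40.49}
[(-30, 188), (-29, 188), (-28, 186), (-27, 186), (-26, 181), (-25, 175), (-24, 175), (-23, 175), (-22, 163), (-21, 33), (-20, 31), (-19, 35), (-18, 36), (-17, 39), (-16, 64), (-15, 73), (-14, 72), (-13, 57), (-12, 60), (-11, 63), (-10, 66), (-9, 68), (-8, 68), (-7, 70), (-6, 71), (-5, 74), (-4, 72), (-3, 68), (-2, 67), (-1, 64), (0, 64), (1, 57), (2, 51), (3, 74), (4, 80), (5, 78), (6, 80), (7, 80), (8, 79), (9, 80), (10, 79), (11, 79), (12, 80), (13, 82), (14, 54), (15, 40), (16, 41), (17, 39), (18, 41), (19, 40), (20, 42), (21, 43), (22, 42), (23, 42), (24, 44), (25, 42), (26, 42), (27, 45), (28, 45), (29, 44), (30, 44)]
[[316.84235 343.7243 ]
 [316.72516 284.02078]
 [316.5946  216.7195 ]]
[[316.62632846 192.88701855]]
```

Emit:
servo_tool --pt "0 0 0 0.001 -0.003 0.04 1" --pt "0 0 0 0.001 -0.003 0.09 1" --pt "0 0 0 0.001 -0.003 0.14 1" --pt "0 0 0 0.001 -0.003 0.18 1" --pt "0 0 0 0.001 -0.003 0.21 1" --pt "0 0 0 0.001 -0.003 0.225 1" --pt "0 0 0 0.001 -0.003 0.23 1" --pt "0 0 0 0.001 -0.003 0.23 1" --pt "0 0 0 0.001 -0.003 0.23 1"

```text
clock: 20.13
ee_pos: [0.5469, 0.226, 0.1667]
tool_rot: [-0.0, 0.938, 0.347, 0.0]
ft_force: [0.0, -0.8, -0.6]
grip_width: 0.0261
gripper_force: 30.0
```

Emit:
servo_tool --pt "0 0 0 0 0 0.005 1" --pt "0 0 0 0 0 0.01 1" --pt "0 0 0 0 0 0.015 1" --pt "0 0 0 0 0 0.02 1" --pt "0 0 0 0 0 0.025 1" --pt "0 0 0 0 0 0.03 1" --pt "0 0 0 0 0 0.03 1" --pt "0 0 0 0 0 0.03 1"

```text
clock: 20.8
ee_pos: [0.5468, 0.2258, 0.1606]
tool_rot: [0.0, 0.938, 0.347, 0.0]
ft_force: [-1.1, -0.5, 2.1]
grip_width: 0.0258
gripper_force: 30.0
```

Emit:
servo_tool --pt "0 0 0 0 0 0.005 1" --pt "0 0 0 0 0 0.01 1" --pt "0 0 0 0 0 0.015 1" --pt "0 0 0 0 0 0.02 1" --pt "0 0 0 0 0 0.025 1" --pt "0 0 0 0 0 0.03 1" --pt "0 0 0 0 0 0.035 1" --pt "0 0 0 0 0 0.04 1" --pt "0 0 0 0 0 0.044 1" --pt "0 0 0 0 0 0.044 1" --pt "0 0 0 0 0 0.044 1" --pt "0 0 0 0 0 0.044 1"

```text
clock: 21.8
ee_pos: [0.5467, 0.2259, 0.1517]
tool_rot: [-0.0, 0.938, 0.347, 0.0]
ft_force: [-0.8, -0.8, 5.4]
grip_width: 0.0255
gripper_force: 30.0
```

Run:
```python
from h import *
f=[]
for i in range(4):
    s=r.snapshot('wrist');o=r.get_obs();f.append(o['ft_force'])
print(np.mean(f,0),o['ee_pos'],o['grip_width'],o['tool_rot'],o['torque'])
```

```text
[-0.8122765  -0.03459273  5.05832437] [0.54671897 0.22588402 0.15164908] 0.02579813994086474 [-1.89672152e-05  9.37950113e-01  3.46770171e-01  1.84544597e-04] [-0.13695562 -0.0045841   0.00205668]
```

```bash
python3 -c "
from rig import r
print(r.finish_job())"
```

```text
the job is handed in; nothing more can be done
None
```

I handed the job in at about 22 s: the labelled pot is nested home on the stack, and the stamp is held on the label with its cap down about 10.6 mm (9 needed), judged from gripper height and about 5 N of push, without a final picture to confirm how square it sits.

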